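Line up the blue paint jars by shade

TASK

Line the four blue paint jars up on the wooden rail in order of shade: the darkest on the mark next to the black cat's head, then ever lighter, to the palest on the mark next to the white skull. Stand each jar upright in the middle of its own mark and let go, without tipping any jar over on the way.

Things in the scene. Friction and masses are not known exactly. Their poses are not given: they have to be found in the camera images.
- jar_navy: paint jar, darkest: near-black navy; upright cylinder 48 mm in diameter, 62 mm tall over its lid (straight sides, slight groove 44 to 48 mm up), paper band low on the side, lid the colour of its paint, about 150 g. Origin: centre of its underside, z up. Starts loose on the table (underside at z = 0); the four jars differ only in shade
- jar_blue: paint jar, second darkest: strong mid blue; upright cylinder 48 mm in diameter, 62 mm tall over its lid (straight sides, slight groove 44 to 48 mm up), paper band low on the side, lid the colour of its paint, about 150 g. Origin: centre of its underside, z up. Starts loose on the table (underside at z = 0); the four jars differ only in shade
- jar_sky: paint jar, second palest: light sky blue; upright cylinder 48 mm in diameter, 62 mm tall over its lid (straight sides, slight groove 44 to 48 mm up), paper band low on the side, lid the colour of its paint, about 150 g. Origin: centre of its underside, z up. Starts loose on the table (underside at z = 0); the four jars differ only in shade
- jar_pale: paint jar, palest: icy, whitish blue; upright cylinder 48 mm in diameter, 62 mm tall over its lid (straight sides, slight groove 44 to 48 mm up), paper band low on the side, lid the colour of its paint, about 150 g. Origin: centre of its underside, z up. Starts loose on the table (underside at z = 0); the four jars differ only in shade
- mark_a: first (a) of four round green marks (68 mm across, 3 mm thick) in a row along the fixed rail (board 480 x 80 mm, 12 mm thick); a is farthest to the robot's left (+y), d farthest right; 90 mm between centres. Origin: centre of the mark's underside, 12 mm above the table; its top, where the jar stands, is 15 mm above the table. Its y axis runs along the row, to the left end
- mark_b: second (b) of four round green marks (68 mm across, 3 mm thick) in a row along the fixed rail (board 480 x 80 mm, 12 mm thick); a is farthest to the robot's left (+y), d farthest right; 90 mm between centres. Origin: centre of the mark's underside, 12 mm above the table; its top, where the jar stands, is 15 mm above the table. Its y axis runs along the row, to the left end
- mark_c: third (c) of four round green marks (68 mm across, 3 mm thick) in a row along the fixed rail (board 480 x 80 mm, 12 mm thick); a is farthest to the robot's left (+y), d farthest right; 90 mm between centres. Origin: centre of the mark's underside, 12 mm above the table; its top, where the jar stands, is 15 mm above the table. Its y axis runs along the row, to the left end
- mark_d: last (d) of four round green marks (68 mm across, 3 mm thick) in a row along the fixed rail (board 480 x 80 mm, 12 mm thick); a is farthest to the robot's left (+y), d farthest right; 90 mm between centres. Origin: centre of the mark's underside, 12 mm above the table; its top, where the jar stands, is 15 mm above the table. Its y axis runs along the row, to the left end
- black_cat: small black cat's head with two pointed ears and yellow eyes, about 40 mm wide and 54 mm tall, fixed on one end of the rail, 80 mm beyond the outermost mark; either end can be its end. Origin: centre of its underside, 12 mm above the table
- white_skull: small white skull with black eye sockets, about 40 mm wide and 50 mm tall, fixed on one end of the rail, 80 mm beyond the outermost mark; either end can be its end. Origin: centre of its underside, 12 mm above the table
Things that resemble listed ones, but are neither listed nor needed, are in the scene too. Leave any green or orange look-alike of the jar_navy alone.

How it is judged:
By the outcome, as a careful person would: the job done as asked, in the order asked, and still so for the second after the job is handed in, with the robot touching nothing.
It also fails if it takes over 91 s, if anything falls off the work surface, if the arm or the gripper's body presses on something with over 40 N, if the wrist force passes 120 N, or if a joint passes its speed limit or range.

ROBOT

A 6-joint arm with a two-finger parallel gripper is mounted at the origin on the work surface. World frame = base frame: x ahead of the robot, y to its left, z up, the work surface at z = 0. Lengths are in m, angles in rad, forces in N, time in s.
With the tool pointing down it reaches from about 0.35 to 0.975 m from the base axis. Payload 4.9 kg.
Tool frame: the origin (TCP) lies between the finger pads; the fingertips stand 19 mm ahead of it and the grasp point (between the pads) is the TCP; z points along the fingers, y is the line along which they close (so a half turn about z gives the same grasp; the last joint's range is limited). The gripper opens to 85 mm and grips with 20 to 120 N. Pads are 22 mm wide; open, the fingers measure 114 mm over their backs; the gripper's body (76 mm by 85 mm) begins 54 mm behind the grasp point. The pads swing forward as they close: fully open they stand 13 mm farther back than shut.
Start: joints at [1.216, 0.053, 1.613, -0, 1.476, -0.119], TCP at [0.146, 0.608, 0.25] pointing down, gripper open.
Joint ranges: [-3.01, 3.01], [-1.01, 2.22], [0.06, 2.58], [-1.02, 4.17], [0.09, 2.62], [-3.14, 3.14]. Speed limits (rad/s): [2.57, 2.57, 3.14, 3.14, 3.14, 3.14].

INTERFACE

Orientations are given as a rotation vector (axis times angle).
In Python, from station import ctrl gives the robot as it stands. The module is installed in compiled form; this text tells all that it offers.
- The arm moves only by the tool servo_tool, never from a script. Its argument "increments" is a list that holds one entry, the list of rows, each a list of 5 numbers: the finger opening in cm, from 0 to 8.54, then the shift along the tool's x, y, z in cm, then the turn about the tool's z in degrees. A call has 1 to 5 rows; each row is the pose to reach, as a shift and turn from the pose commanded when the call began, along the tool's axes at that moment; what a row does not reach only later rows make up. A row lasts 1/10 s, in which the tool goes at most 50 mm and 8.59 degrees, less where a joint would pass 70% of its speed; a pose out of reach is approached as far as the arm can. A call with a gripper value outside its range is refused whole. The fingers move at their own pace and stop on an object; "newtons" is the grip in N (left out, the last holds). Time passes only in rows, so rows that repeat a pose let the fingers close. It gives the time, the measured TCP pose, the force, the opening and the grip force at its end, in the units of the state.
- ctrl.get_obs(): the state, without advancing time (a new reading comes with each control period).
- ctrl.get_image(name): name is "scene" or "top" or "wrist"; returns a dict with "img" (420x560x3 uint8, red, green, blue), "fx", "fy", "cx", "cy" (pixels), "rvec" (rotation vector, rad) and "tvec" (3), from world to camera coordinates, as OpenCV has them; the wrist camera has in their place "mount" (4x4, takes a point from camera to tool coordinates, whose origin is the TCP and whose axes are the flange's). Camera axes: x right, y down, z forward; pixel columns grow to the right and rows downward; lengths in m; the calibration is good to about 2 mm. A picture is of the moment at which its call begins: read the wrist's pose just before it. There is no depth.
- ctrl.finish_job(): hands the job in; it is judged then, once.
The state is a dict: "t": time; "q": joint angles; "dq": joint speeds; "effort": joint torques, N m; "tool_pos": TCP position; "tool_rot": TCP orientation; "contact_force": force on the tool from outside, world axes, zero at the start; "wrist_torque": the same for the moment, N m; "opening": finger opening in m; "grip_force": force on a finger pad.
Only numpy, scipy, OpenCV 4.12 (cv2) and the standard library are available. Lean on these libraries where they do the work, as an engineer would, in place of code of your own. Each camera call takes 0.05 s, during which the arm holds its last target. There are 200 camera calls.

## Working session

There is one attempt and no reset: what is moved stays moved. The work goes in short steps, Python scripts to look and compute and a tool call to move; the robot and the scene stay as the last step left them, time stands still between calls to the robot, and variables do not carry over. Pictures are saved under pics/ and viewed, at most 14 in all, crops included, and the job is handed in when it is done.

Besides the shell and the picture viewer there is one more tool, called after "Emit:" as name(argument=value, ...), one argument or row to a line, values as JSON. servo_tool: Moves the arm, as the interface text tells. Its arguments: {"type":"object","properties":{"increments":{"type":"array"},"newtons":{"type":"number"}},"required":["increments"]}

```bash
mkdir -p pics
python3 - <<'E'
from station import ctrl
import cv2,pickle
o=ctrl.get_obs();print(o['t'],o['tool_pos'],o['tool_rot'],o['opening'])
d={n:ctrl.get_image(n) for n in('scene','top')}
pickle.dump(d,open('im.pkl','wb'))
for n in d: cv2.imwrite(f'pics/{n}0.png',d[n]['img'][:,:,::-1]); print(n,d[n]['rvec'],d[n]['tvec'],d[n]['fx'])
E
```

```text
0.0 [0.14581695 0.60716036 0.24907316] [-3.69516991e-01 -3.11931166e+00  3.07887710e-03] 0.08542800438143985
scene [ 1.78339584  1.61794696 -0.77060592] [-0.05816742 -0.306766    1.66100376] 545.958215707641
top [ 2.10433846 -2.1143524   0.17544885] [0.01054746 0.51588581 0.82888425] 406.6261156824187
```

View pics/scene0.png

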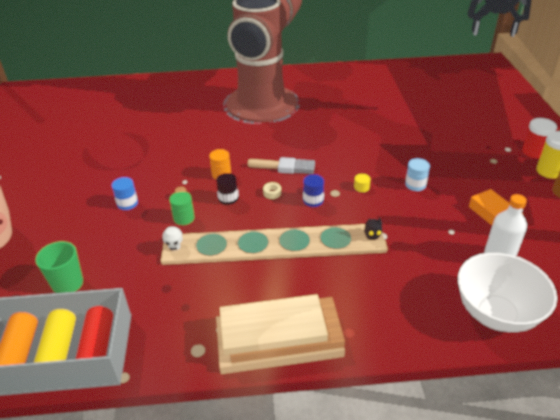

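View pics/top0.png

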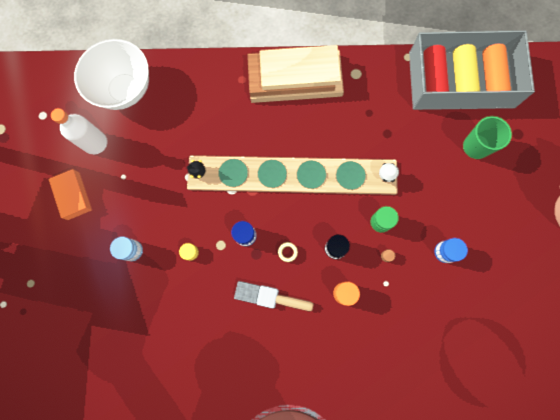

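The scene view shows jar candidates at (124,193) bright blue, (228,188) near-black, (314,190) dark blue and (417,175) light blue. The orange (220,165) and green (181,208) jars are look-alikes. The top view has the four at (451,250), (338,246), (243,233) and (124,249), with the cat at (196,170) and the skull at (389,172). I'll check the shades in one enlarged crop.

```bash
cat > h.py <<'E'
import numpy as np,cv2
def ray(d,u,v):
    R=cv2.Rodrigues(np.array(d['rvec'],float))[0];t=np.array(d['tvec'],float)
    return -R.T@t, R.T@np.array([(u-d['cx'])/d['fx'],(v-d['cy'])/d['fy'],1.])
def plane(d,u,v,z):
    c,r=ray(d,u,v);return c+r*(z-c[2])/r[2]
def tri(a,ua,b,ub):
    c1,r1=ray(a,*ua);c2,r2=ray(b,*ub)
    s=np.linalg.lstsq(np.c_[r1,-r2],c2-c1,rcond=None)[0]
    p,q=c1+s[0]*r1,c2+s[1]*r2
    return (p+q)/2,np.linalg.norm(p-q)
E
python3 - <<'E'
import pickle,cv2,numpy as np
d=pickle.load(open('im.pkl','rb'))
T=d['top']['img'];S=d['scene']['img']
rows=[]
for img,pts in((T,[(338,246),(243,233),(451,250),(124,249)]),(S,[(228,188),(314,190),(124,193),(417,175)])):
    cs=[]
    for u,v in pts:
        c=img[v-25:v+25,u-25:u+25]
        cs.append(cv2.resize(c,(200,200),interpolation=cv2.INTER_CUBIC))
        print((u,v),img[v-12:v-2,u-4:u+5].reshape(-1,3).mean(0).round(),cv2.cvtColor(c,cv2.COLOR_RGB2HSV)[14:22,22:28].reshape(-1,3).mean(0).round())
    rows.append(np.hstack(cs))
cv2.imwrite('pics/crop.png',np.vstack(rows)[:,:,::-1])
# marks
from h import *
for n in d:
    hsv=cv2.cvtColor(d[n]['img'],cv2.COLOR_RGB2HSV)
    m=cv2.inRange(hsv,(60,60,40),(100,255,140))
    k,l,s,c=cv2.connectedComponentsWithStats(m)
    for i in range(1,k):
        if s[i,4]>80: print(n,s[i],c[i].round(1),plane(d[n],*c[i],.015).round(4))
E
```

```text
(338, 246) [28. 22. 34.] [116. 128.  34.]
(243, 233) [ 44.  67. 175.] [114. 202. 182.]
(451, 250) [ 88. 144. 232.] [108. 167. 243.]
(124, 249) [184. 224. 243.] [ 99.  64. 250.]
(228, 188) [55. 30. 37.] [172. 114.  55.]
(314, 190) [ 54.  68. 165.] [116. 174. 168.]
(124, 193) [ 74. 141. 218.] [106. 168. 220.]
(417, 175) [156. 197. 222.] [101.  75. 225.]
scene [    0     0   235    80 16733] [111.7  36. ] [-0.5271 -0.5215  0.015 ]
scene [  283     0   215    63 11026] [383.8  29.2] [-0.4474  0.4828  0.015 ]
scene [173 205   8  18  81] [176.3 213.5] [ 0.5047 -0.2246  0.015 ]
scene [ 53 245  20  21 191] [ 64.  255.1] [ 0.6128 -0.4562  0.015 ]
scene [ 42 269  19  24 158] [ 51.7 280. ] [ 0.6822 -0.4662  0.015 ]
top [478 119  19  29 430] [488.3 132.1] [ 0.7075 -0.465   0.015 ]
top [469 147  28  12 163] [481.5 152.6] [ 0.6583 -0.4448  0.015 ]
```

View pics/crop.png

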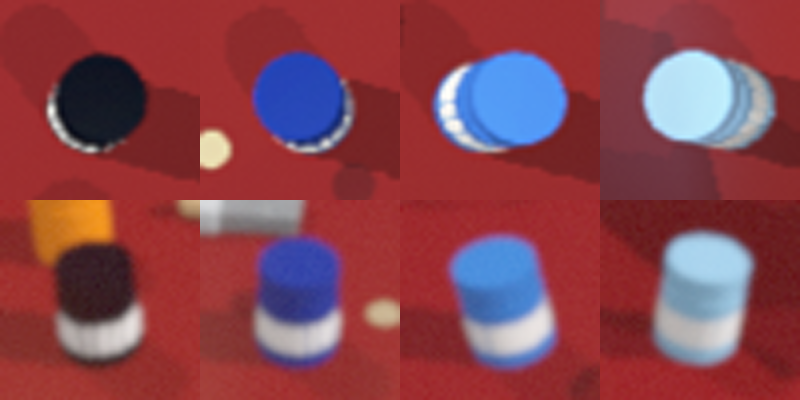

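Crop, left to right: near-black navy, strong blue, sky and pale, all upright with a white band. Each one's lid is clear. Next I'll measure the lids and marks in both views.

Run:
```python
import pickle
from h import *
d=pickle.load(open('im.pkl','rb'))
def ff(img,u,v,t):
    m=np.zeros((422,562),np.uint8)
    cv2.floodFill(np.ascontiguousarray(img),m,(u,v),0,(t,)*3,(t,)*3,cv2.FLOODFILL_FIXED_RANGE|cv2.FLOODFILL_MASK_ONLY|(255<<8)|4)
    m=m[1:-1,1:-1]; c=max(cv2.findContours(m,0,1)[0],key=cv2.contourArea)
    return cv2.fitEllipse(cv2.convexHull(c))
T,S=d['top'],d['scene']
L={'navy':((338,246),(228,182)),'blue':((243,232),(314,183)),'sky':((454,249),(124,186)),'pale':((122,248),(418,167)),
'a':((234,173),(335,238)),'b':((272,174),(294,240)),'c':((311,175),(253,242)),'d':((350,176),(211,244))}
for k,(a,b) in L.items():
    t=12 if k=='navy' else 24
    ea=ff(T['img'],*a,t if k not in'abcd' else 25);eb=ff(S['img'],*b,t if k not in'abcd' else 20)
    p,e=tri(T,ea[0],S,eb[0]); z=.015 if k in'abcd' else .062
    print(k,np.round(ea[0]+ea[1],1),np.round(eb[0]+eb[1],1),'tri',p.round(4),e.round(4),'top',plane(T,*ea[0],z).round(4),'scene',plane(S,*eb[0],z).round(4))
R,_=cv2.Rodrigues(__import__('station').ctrl.get_obs()['tool_rot']);print(R.round(3))
for n,uv,z in (('orange',(347,294),.062),('green',(385,219),.062),('cat',(196,170),.06),('skull',(389,172),.06),('yellow',(188,252),.03)): print(n,plane(T,*uv,z).round(3))
```

```text
navy [337.8 245.6  20.8  21.6] [226.4 182.8  18.2  19.2] tri [ 0.4436 -0.1072  0.0463] 0.0024 top [ 0.4419 -0.1067  0.062 ] scene [ 0.4639 -0.1049  0.062 ]
blue [242.2 231.8  20.5  21. ] [314.1 184.   16.2  20.5] tri [0.4744 0.097  0.0482] 0.0026 top [0.4723 0.094  0.062 ] scene [0.4914 0.0958 0.062 ]
sky [453.2 249.1  21.7  26.7] [123.3 187.5  19.2  20.9] tri [ 0.4347 -0.3489  0.0478] 0.0027 top [ 0.4333 -0.3449  0.062 ] scene [ 0.4537 -0.3422  0.062 ]
pale [120.9 247.5  20.2  21.7] [419.1 168.5  18.   21.9] tri [0.4419 0.3573 0.0467] 0.0004 top [0.4403 0.351  0.062 ] scene [0.4616 0.3493 0.062 ]
a [232.8 172.4  26.7  28.1] [335.3 237.7  19.5  29.3] tri [0.6185 0.1254 0.01  ] 0.0013 top [0.6169 0.124  0.015 ] scene [0.6235 0.125  0.015 ]
b [271.8 173.2  26.9  27.9] [294.3 239.8  19.5  28.4] tri [0.6157 0.0354 0.0104] 0.002 top [0.6142 0.0341 0.015 ] scene [0.6204 0.036  0.015 ]
c [311.  174.   26.8  28. ] [252.6 242.1  19.2  28. ] tri [ 0.6127 -0.0549  0.0103] 0.0014 top [ 0.6113 -0.0554  0.015 ] scene [ 0.6176 -0.0542  0.015 ]
d [350.4 174.9  26.9  28.2] [211.  244.1  19.6  28.6] tri [ 0.6095 -0.145   0.0108] 0.0012 top [ 0.6083 -0.145   0.015 ] scene [ 0.6139 -0.144   0.015 ]
[[-0.972  0.234 -0.001]
 [ 0.234  0.972 -0.002]
 [ 0.    -0.002 -1.   ]]
orange [ 0.343 -0.123  0.062]
green [ 0.498 -0.208  0.062]
cat [0.61  0.198 0.06 ]
skull [ 0.601 -0.222  0.06 ]
yellow [0.433 0.216 0.03 ]
```

Emit:
servo_tool(
  increments=[
    [[8.5,-4.2,-2.2,0.8,-2.7],[8.5,-8.4,-4.4,1.6,-5.4],[8.5,-12.6,-6.6,2.4,-8.1],[8.5,-16.8,-8.8,3.2,-10.8],[8.5,-21.0,-11.0,4.0,-13.5]],
  ],
  newtons=40,
)

```text
t: 0.6
tool_pos: [0.3253, 0.4501, 0.2095]
tool_rot: [0.003, -3.141, 0.001]
contact_force: [1.0, 0.3, -0.2]
opening: 0.085
grip_force: 0.0
```

Emit:
servo_tool(
  increments=[
    [[8.5,-3.0,-2.5,1.0,0],[8.5,-6.0,-5.0,2.0,0],[8.5,-9.0,-7.5,3.0,0],[8.5,-11.5,-9.9,4.0,0],[8.5,-11.5,-9.9,4.0,0]],
  ],
)

```text
t: 1.1
tool_pos: [0.4408, 0.3495, 0.168]
tool_rot: [-0.008, -3.139, 0.004]
contact_force: [-1.2, -0.3, -0.1]
opening: 0.0854
grip_force: 0.0
```

```bash
cat >> h.py <<'E'
def wrist(ctrl):
    o=ctrl.get_obs();w=ctrl.get_image('wrist')
    T=np.eye(4);T[:3,:3]=cv2.Rodrigues(np.array(o['tool_rot'],float))[0];T[:3,3]=o['tool_pos']
    M=T@np.array(w['mount']);R=M[:3,:3].T
    w['rvec']=cv2.Rodrigues(R)[0];w['tvec']=-R@M[:3,3];w['pos']=o['tool_pos'];return w
def ell(img,u,v,t):
    m=np.zeros((422,562),np.uint8)
    cv2.floodFill(np.ascontiguousarray(img),m,(u,v),0,(t,)*3,(t,)*3,cv2.FLOODFILL_FIXED_RANGE|cv2.FLOODFILL_MASK_ONLY|(255<<8)|4)
    c=max(cv2.findContours(m[1:-1,1:-1],0,1)[0],key=cv2.contourArea)
    return cv2.fitEllipse(cv2.convexHull(c))
def proj(d,p): return cv2.projectPoints(np.array([p],float),np.array(d['rvec'],float),np.array(d['tvec'],float),np.array([[d['fx'],0,d['cx']],[0,d['fy'],d['cy']],[0,0,1.]]),None)[0].ravel()
E
python3 - <<'E'
from h import *;from station import ctrl
import pickle
w=wrist(ctrl);pickle.dump(w,open('w1.pkl','wb'));print(w['pos'],w['mount'],w['fx'],proj(w,(.4403,.351,.062)))
cv2.imwrite('pics/w1.png',w['img'][:,:,::-1])
E
```

```text
[0.44080861 0.34945535 0.16798711] [[ 3.07454869e-04 -9.46121035e-01 -3.23813051e-01  8.33680611e-02]
 [ 9.99999575e-01  5.72298426e-04 -7.22666489e-04 -1.37686714e-03]
 [ 8.69047666e-04 -3.23812691e-01  9.46120809e-01 -1.23709908e-01]
 [ 0.00000000e+00  0.00000000e+00  0.00000000e+00  1.00000000e+00]] 290.7353811757238 [285.54173969 216.17087936]
```

View pics/w1.png

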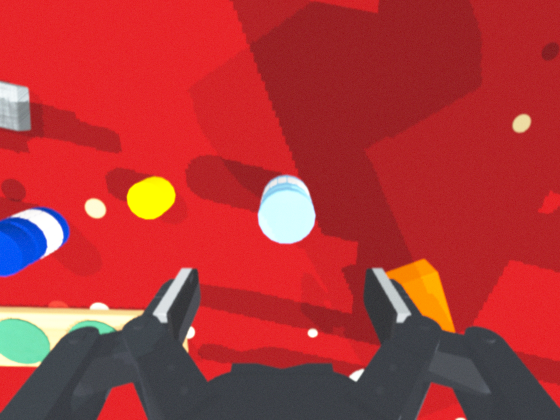

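The wrist view has the pale lid at about (287,215), against a predicted (285.5,216). The marks are at lower left. I'll fit it and check heights from the two views.

Run:
```python
from h import *;import pickle
w=pickle.load(open('w1.pkl','rb'));T=pickle.load(open('im.pkl','rb'))['top']
e=ell(w['img'],287,215,22);et=ell(T['img'],122,248,24);print(e,et)
print(tri(T,et[0],w,e[0]),plane(w,*e[0],.062))
```

```text
((287.08758544921875, 215.51162719726562), (52.08454895019531, 58.123992919921875), 52.957828521728516) ((120.85430908203125, 247.48306274414062), (20.18427276611328, 21.709436416625977), 33.31422424316406)
(array([0.44065523, 0.35229214, 0.05911081]), np.float64(0.00019710161732942907)) [0.43971645 0.3522976  0.062     ]
```

Emit:
servo_tool(
  increments=[
    [[8.5,0,0.25,4.0,0],[8.5,0,0.25,8.0,0],[8.5,0,0.25,11.0,0],[8.5,0,0.25,13.2,0],[8.5,0,0.25,13.2,0]],
  ],
)

```text
t: 1.65
tool_pos: [0.4359, 0.3545, 0.0345]
tool_rot: [0.002, -3.135, 0.006]
contact_force: [-0.7, 0.1, -0.5]
opening: 0.0852
grip_force: 0.0
```

Emit:
servo_tool(
  increments=[
    [[4.0,0,0,0,0],[4.0,0,0,0,0],[4.0,0,0,0,0],[4.0,0,0,0,0],[4.0,0,0,0,0]],
  ],
  newtons=40,
)

```text
t: 2.15
tool_pos: [0.4409, 0.3563, 0.0408]
tool_rot: [0.0, 3.138, 0.004]
contact_force: [-1.1, 0.2, 6.3]
opening: 0.0472
grip_force: 41.6
```

Run:
```python
from station import ctrl
for i in range(3):
    o=ctrl.get_obs();print(o['t'],o['tool_pos'],o['contact_force'],o['opening'],o['grip_force']);
    if i<2: ctrl.get_image('wrist')
```

```text
2.15 [0.4409212 0.3562638 0.0407946] [-1.13315844  0.15784599  6.27053669] 0.04719615444363584 41.57969892024994
2.2 [0.44088397 0.35624433 0.04074989] [-1.96592735 -0.29191287  6.07185434] 0.04720543987054995 41.579767763614655
2.25 [0.44090653 0.35626956 0.04078483] [-0.49087998  0.84591391  6.63694201] 0.04704924435855334 41.581220626831055
```

Emit:
servo_tool(
  increments=[
    [[4.0,0,0,-1.5,0],[4.0,0,0,-4.0,0],[4.0,0,0,-7.0,0],[4.0,0,0,-10.0,0],[4.0,0,0,-11.0,0]],
  ],
)

```text
t: 2.75
tool_pos: [0.4412, 0.3562, 0.153]
tool_rot: [0.0, 3.136, 0.006]
contact_force: [0.5, 0.1, -0.6]
opening: 0.0469
grip_force: 41.3
```

Emit:
servo_tool(
  increments=[
    [[4.0,-0.8,-2.4,0,0],[4.0,-2.2,-6.6,0,0],[4.0,-3.7,-11.0,0,0],[4.0,-5.2,-15.5,0,0],[4.0,-6.7,-20.0,0,0]],
  ],
)

```text
t: 3.25
tool_pos: [0.5061, 0.1534, 0.1476]
tool_rot: [0.0, -3.141, 0.0]
contact_force: [-0.2, -0.4, -0.9]
opening: 0.0474
grip_force: 41.5
```

Emit:
servo_tool(
  increments=[
    [[4.0,-1.5,-4.5,0,0],[4.0,-3.0,-9.0,0,0],[4.0,-4.5,-13.5,0,0],[4.0,-6.0,-18.0,0,0],[4.0,-7.5,-22.0,0,0]],
  ],
)

```text
t: 3.75
tool_pos: [0.581, -0.0671, 0.1476]
tool_rot: [-0.002, -3.14, -0.0]
contact_force: [0.3, 0.1, -0.5]
opening: 0.047
grip_force: 41.5
```

Emit:
servo_tool(
  increments=[
    [[4.0,-1.3,-4.0,0,0],[4.0,-2.6,-8.0,0,0],[4.0,-2.6,-8.0,0,0]],
  ],
)

```text
t: 4.05
tool_pos: [0.6078, -0.1494, 0.1478]
tool_rot: [-0.008, -3.142, 0.002]
contact_force: [-0.4, 0.1, -1.1]
opening: 0.0472
grip_force: 41.7
```

Run:
```python
from h import *;from station import ctrl
import pickle
w=wrist(ctrl);pickle.dump(w,open('w2.pkl','wb'));print(w['pos'])
for p in((.6169,.124),(.6142,.0341),(.6113,-.0554),(.6083,-.145)): print(proj(w,(*p,.015)))
cv2.imwrite('pics/w2.png',w['img'][:,:,::-1])
```

```text
[ 0.60782321 -0.149422    0.14779998]
[576.15720595 214.67383   ]
[480.28849282 212.31308676]
[384.49918419 209.73775901]
[288.18006587 207.04908095]
```

View pics/w2.png

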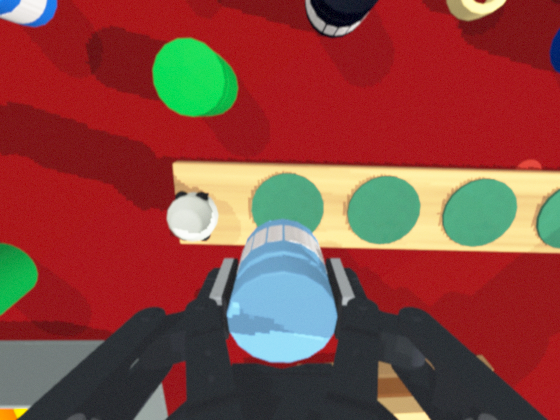

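The jar hangs upright in the grip. Mark d is at (287,205), partly hidden, c is at (384,210) and b at (480,212), all as predicted, with the skull at (192,217). I'll refine the marks and check their height.

Run:
```python
from h import *;import pickle
w=pickle.load(open('w2.pkl','rb'));T=pickle.load(open('im.pkl','rb'))['top']
for n,uw,ut in(('c',(384,205),(311,175)),('b',(480,210),(272,174)),('d',(287,195),(350,176))):
    e=ell(w['img'],*uw,30);et=ell(T['img'],*ut,25);print(n,e,tri(T,et[0],w,e[0]),plane(w,*e[0],.015))
```

```text
c ((383.22314453125, 209.5965118408203), (64.73050689697266, 72.80834197998047), 63.787696838378906) (array([ 0.6121423 , -0.05555575,  0.01213471]), np.float64(3.3188629741867636e-05)) [ 0.61115645 -0.05660097  0.015     ]
b ((479.2684020996094, 212.10488891601562), (61.243492126464844, 76.74520111083984), 56.70245361328125) (array([0.61462014, 0.03423097, 0.01344007]), np.float64(0.000161398815880886)) [0.61399056 0.03310648 0.015     ]
d ((287.05853271484375, 206.81871032714844), (66.0376205444336, 70.3685302734375), 89.68425750732422) (array([ 0.6101284 , -0.14594525,  0.00876096]), np.float64(4.6362544817172626e-05)) [ 0.60807086 -0.1460411   0.015     ]
```

Emit:
servo_tool(
  increments=[
    [[4.0,0,0.2,2.5,0],[4.0,0,0.2,5.0,0],[4.0,0,0.2,7.5,0],[4.0,0,0.2,7.5,0],[4.0,0,0.2,7.5,0]],
  ],
)

```text
t: 4.6
tool_pos: [0.6066, -0.1418, 0.0728]
tool_rot: [0.001, -3.14, -0.001]
contact_force: [0.1, 0.0, -1.3]
opening: 0.0472
grip_force: 41.7
```

Emit:
servo_tool(
  increments=[
    [[4.0,-0.2,-0.4,0.6,0],[4.0,-0.2,-0.4,1.2,0],[4.0,-0.2,-0.4,1.5,0],[4.0,-0.2,-0.4,1.5,0]],
  ],
)

```text
t: 5.0
tool_pos: [0.6091, -0.1468, 0.0579]
tool_rot: [-0.0, -3.141, -0.0]
contact_force: [0.2, 0.1, -2.4]
opening: 0.0472
grip_force: 41.7
```

Emit:
servo_tool(
  increments=[
    [[4.0,0,0.1,0.2,0],[4.0,0,0.1,0.3,0],[4.0,0,0.1,0.3,0]],
  ],
)

```text
t: 5.3
tool_pos: [0.6096, -0.1458, 0.0558]
tool_rot: [0.0, 3.141, 0.0]
contact_force: [-1.0, 0.6, 1.6]
opening: 0.0471
grip_force: 41.9
```

Emit:
servo_tool(
  increments=[
    [[5.2,0,0,0,0],[5.6,0,0,0,0],[6.2,0,0,0,0],[6.4,0,0,0,0]],
  ],
)

```text
t: 5.7
tool_pos: [0.6094, -0.1459, 0.0553]
tool_rot: [0.0, 3.142, -0.0]
contact_force: [-0.5, -0.5, 0.2]
opening: 0.0637
grip_force: 0.0
```

Emit:
servo_tool(
  increments=[
    [[6.4,0,0,-1.5,0],[6.4,0,0,-5.0,0],[6.4,0,0,-9.0,0],[6.4,0,0,-9.0,0]],
  ],
)

```text
t: 6.1
tool_pos: [0.6137, -0.1474, 0.1544]
tool_rot: [0.0, 3.128, -0.008]
contact_force: [1.5, 0.3, 1.1]
opening: 0.0641
grip_force: 0.0
```

Run:
```python
from h import *;from station import ctrl
import pickle
w=wrist(ctrl);t=ctrl.get_image('top');pickle.dump((w,t),open('w3.pkl','wb'));print(w['pos'])
for p in((.442,-.1065,.062),(.6083,-.1455,.077)): print(proj(w,p))
cv2.imwrite('pics/w3.png',w['img'][:,:,::-1])
```

```text
[ 0.61368114 -0.1474067   0.15438457]
[353.58879011 -47.29114541]
[286.64752788 221.55385934]
```

View pics/w3.png

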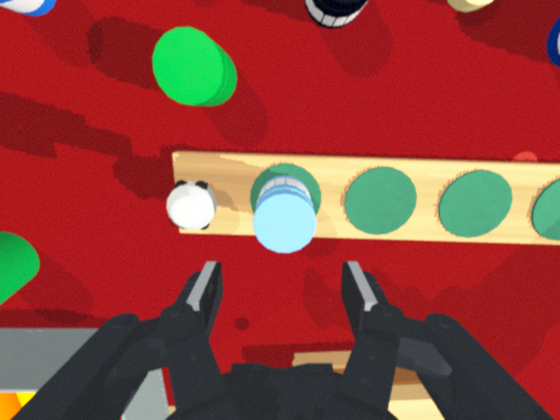

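The pale jar stands upright on mark d, lid at (285,220) against a predicted (287,221). Next is sky.

Emit:
servo_tool(
  increments=[
    [[7.5,3.2,-3.6,0,0],[8.5,6.4,-7.2,0,0],[8.5,9.6,-10.8,0,0],[8.5,12.8,-14.4,0,0],[8.5,16.0,-18.0,0,0]],
  ],
)

```text
t: 6.7
tool_pos: [0.4472, -0.3262, 0.1438]
tool_rot: [0.0, -3.14, -0.003]
contact_force: [0.1, -0.0, -0.0]
opening: 0.0852
grip_force: 0.0
```

Emit:
servo_tool(
  increments=[
    [[8.5,1.6,-2.0,0,0],[8.5,1.6,-2.0,0,0],[8.5,1.6,-2.0,0,0],[8.5,1.6,-2.0,0,0]],
  ],
)

```text
t: 7.1
tool_pos: [0.4336, -0.3448, 0.1445]
tool_rot: [0.001, -3.141, -0.002]
contact_force: [-0.5, 0.1, -0.2]
opening: 0.0846
grip_force: 0.0
```

```bash
cat > look.py <<'E'
from h import *;from station import ctrl
import pickle,sys
# usage: look.py x y z tol topu topv : refine a lid near the expected point
x,y,z,t,tu,tv=map(float,sys.argv[1:7])
T=pickle.load(open('im.pkl','rb'))['top']
w=wrist(ctrl);p=proj(w,(x,y,z));o=ctrl.get_obs()
e=ell(w['img'],int(p[0]),int(p[1]),t);et=ell(T['img'],int(tu),int(tv),t)
print('tcp',w['pos'],o['tool_pos'],'pred',p,'ell',np.round(e[0]+e[1],1),np.round(et[0]+et[1],1))
print('tri',tri(T,et[0],w,e[0]),'plane',plane(w,*e[0],z))
E
python3 look.py .4335 -.346 .062 20 456 249
```

```text
tcp [ 0.4335843  -0.34480429  0.14453275] [ 0.43381339 -0.34474537  0.14471721] pred [281.79563236 226.89531838] ell [275.8 226.5  55.1  59.4] [454.8 249.1  21.1  23. ]
tri (array([ 0.43438089, -0.35030779,  0.057559  ]), np.float64(0.0012778695625902995)) plane [ 0.43314924 -0.35060389  0.062     ]
```

Emit:
servo_tool(
  increments=[
    [[8.5,0,-0.55,2.5,0],[8.5,0,-0.55,6.0,0],[8.5,0,-0.55,9.0,0],[8.5,0,-0.55,10.5,0],[8.5,0,-0.55,10.5,0]],
  ],
)

```text
t: 7.65
tool_pos: [0.4325, -0.3491, 0.0376]
tool_rot: [0.002, -3.138, -0.006]
contact_force: [0.4, -0.3, -0.7]
opening: 0.0849
grip_force: 0.0
```

Emit:
servo_tool(
  increments=[
    [[4.0,0,0,0,0],[4.0,0,0,0,0],[4.0,0,0,0,0],[4.0,0,0,0,0],[4.0,0,0,0,0]],
  ],
)

```text
t: 8.15
tool_pos: [0.4346, -0.3524, 0.0426]
tool_rot: [0.0, 3.139, -0.004]
contact_force: [-0.0, 0.9, 6.5]
opening: 0.0473
grip_force: 41.9
```

Emit:
servo_tool(
  increments=[
    [[4.0,0,0,-1.5,0],[4.0,0,0,-4.0,0],[4.0,0,0,-7.0,0],[4.0,0,0,-10.0,0],[4.0,0,0,-11.0,0]],
  ],
)

```text
t: 8.65
tool_pos: [0.4346, -0.3528, 0.1548]
tool_rot: [0.0, 3.137, -0.008]
contact_force: [-0.1, -1.3, -2.2]
opening: 0.0469
grip_force: 41.6
```

Emit:
servo_tool(
  increments=[
    [[4.0,-1.3,2.1,0,0],[4.0,-3.6,5.9,0,0],[4.0,-6.0,9.9,0,0],[4.0,-8.4,13.9,0,0],[4.0,-10.8,17.9,0,0]],
  ],
)

```text
t: 9.15
tool_pos: [0.5413, -0.1706, 0.1495]
tool_rot: [-0.001, -3.14, -0.001]
contact_force: [0.9, -1.4, -2.5]
opening: 0.0472
grip_force: 41.7
```

Emit:
servo_tool(
  increments=[
    [[4.0,-2.4,3.9,0,0],[4.0,-4.8,7.8,0,0],[4.0,-6.9,11.3,0,0],[4.0,-6.9,11.3,0,0],[4.0,-6.9,11.3,0,0]],
  ],
)

```text
t: 9.65
tool_pos: [0.6099, -0.0585, 0.1492]
tool_rot: [0.003, -3.139, 0.0]
contact_force: [-0.6, -0.4, -1.8]
opening: 0.0469
grip_force: 41.9
```

Emit:
servo_tool(
  increments=[
    [[4.0,0,0,2.5,0],[4.0,0,0,5.0,0],[4.0,0,0,7.0,0],[4.0,0,0,7.0,0],[4.0,0,0,7.0,0]],
  ],
)

```text
t: 10.15
tool_pos: [0.6097, -0.0603, 0.08]
tool_rot: [-0.003, -3.14, -0.0]
contact_force: [0.5, 0.4, -1.2]
opening: 0.0473
grip_force: 41.9
```

Emit:
servo_tool(
  increments=[
    [[4.0,-0.1,0.4,0.7,0],[4.0,-0.1,0.4,1.4,0],[4.0,-0.1,0.4,1.9,0],[4.0,-0.1,0.4,1.9,0],[4.0,-0.1,0.4,1.9,0]],
  ],
)

```text
t: 10.65
tool_pos: [0.6113, -0.0553, 0.0612]
tool_rot: [-0.0, -3.141, -0.0]
contact_force: [0.8, -0.2, -1.3]
opening: 0.0473
grip_force: 41.9
```

Emit:
servo_tool(
  increments=[
    [[4.0,0,0,0.2,0],[4.0,0,0,0.4,0],[4.0,0,0,0.4,0]],
  ],
)

```text
t: 10.95
tool_pos: [0.6117, -0.0555, 0.0577]
tool_rot: [0.0, 3.141, -0.0]
contact_force: [-0.3, -0.6, -1.6]
opening: 0.0473
grip_force: 42.0
```

Emit:
servo_tool(
  increments=[
    [[4.0,0,0,0.1,0],[4.0,0,0,0.2,0],[4.0,0,0,0.2,0]],
  ],
)

```text
t: 11.25
tool_pos: [0.6119, -0.0554, 0.0577]
tool_rot: [0.0, 3.142, -0.0]
contact_force: [-6.1, 1.4, 10.1]
opening: 0.0475
grip_force: 43.1
```

Emit:
servo_tool(
  increments=[
    [[4.0,0,0,-0.1,0],[5.2,0,0,-0.1,0],[5.6,0,0,-0.1,0],[6.2,0,0,-0.1,0],[6.4,0,0,-0.1,0]],
  ],
)

```text
t: 11.75
tool_pos: [0.6113, -0.0554, 0.056]
tool_rot: [-0.0, -3.141, -0.0]
contact_force: [-0.5, 0.5, -0.1]
opening: 0.0638
grip_force: 0.0
```

Emit:
servo_tool(
  increments=[
    [[6.4,0,0,-1.5,0],[6.4,0,0,-5.0,0],[6.4,0,0,-9.0,0],[6.4,0,0,-9.0,0],[6.4,0,0,-9.0,0]],
  ],
)

```text
t: 12.25
tool_pos: [0.6127, -0.0556, 0.1492]
tool_rot: [0.0, 3.137, -0.001]
contact_force: [-0.1, 0.1, -0.6]
opening: 0.064
grip_force: 0.0
```

```bash
cat > chk.py <<'E'
from h import *;from station import ctrl
import sys
w=wrist(ctrl);p=proj(w,tuple(map(float,sys.argv[1:4])))
for t in (18,26):
    e=ell(w['img'],int(p[0]),int(p[1]),t);print(w['pos'],p.round(1),np.round(e[0]+e[1],1),plane(w,*e[0],.077).round(4))
E
python3 chk.py .6112 -.056 .077
```

```text
[ 0.61266898 -0.05564112  0.14915469] [283.2 230. ] [282.2 228.6  57.5  62.6] [ 0.6101 -0.0567  0.077 ]
[ 0.61266898 -0.05564112  0.14915469] [283.2 230. ] [282.1 228.6  58.3  62.6] [ 0.6101 -0.0568  0.077 ]
```

Emit:
servo_tool(
  increments=[
    [[7.5,3.2,3.4,0,0],[8.5,6.4,6.8,0,0],[8.5,9.6,10.3,0,0],[8.5,12.8,13.8,0,0],[8.5,13.9,15.0,0,0]],
  ],
)

```text
t: 12.8
tool_pos: [0.4685, 0.0967, 0.1438]
tool_rot: [0.004, -3.137, -0.001]
contact_force: [-0.7, -0.2, -0.8]
opening: 0.0853
grip_force: 0.0
```

Emit:
servo_tool(
  increments=[
    [[8.5,0,0,0,0],[8.5,0,0,0,0],[8.5,0,0,0,0]],
  ],
)

```text
t: 13.1
tool_pos: [0.4733, 0.0938, 0.1462]
tool_rot: [-0.002, -3.142, 0.001]
contact_force: [-1.2, 0.0, -0.4]
opening: 0.0849
grip_force: 0.0
```

```bash
python3 look.py .4723 .095 .062 24 242 232
```

```text
tcp [0.47327274 0.09375813 0.14621302] [0.47330647 0.09369695 0.14625896] pred [285.15182348 224.92661708] ell [283.6 224.7  54.4  58.7] [242.2 231.8  20.5  21. ]
tri (array([0.47225025, 0.09392033, 0.06183143]), np.float64(0.0001973794526376289)) plane [0.47213454 0.09383166 0.062     ]
```

Blue is at (0.472, 0.094) with its lid at 62 mm. I'll shift x by −1 mm, which is tool x +0.1.

Emit:
servo_tool(
  increments=[
    [[8.5,0.1,0,2.5,0],[8.5,0.1,0,6.0,0],[8.5,0.1,0,9.0,0],[8.5,0.1,0,10.6,0],[8.5,0.1,0,10.6,0]],
  ],
)

```text
t: 13.65
tool_pos: [0.4696, 0.0937, 0.0373]
tool_rot: [-0.003, -3.135, 0.001]
contact_force: [0.5, -0.3, 0.3]
opening: 0.0848
grip_force: 0.0
```

Emit:
servo_tool(
  increments=[
    [[4.0,0,0,0,0],[4.0,0,0,0,0],[4.0,0,0,0,0],[4.0,0,0,0,0],[4.0,0,0,0,0]],
  ],
)

```text
t: 14.15
tool_pos: [0.4731, 0.0946, 0.0422]
tool_rot: [0.0, 3.138, -0.0]
contact_force: [0.3, -1.4, 6.6]
opening: 0.0466
grip_force: 41.8
```

Emit:
servo_tool(
  increments=[
    [[4.0,0,0,-1.5,0],[4.0,0,0,-4.0,0],[4.0,0,0,-7.0,0],[4.0,0,0,-10.0,0],[4.0,0,0,-11.0,0]],
  ],
)

```text
t: 14.65
tool_pos: [0.4729, 0.0948, 0.1534]
tool_rot: [-0.0, 3.136, 0.0]
contact_force: [0.7, 0.6, -2.5]
opening: 0.0469
grip_force: 41.6
```

Emit:
servo_tool(
  increments=[
    [[4.0,-2.5,-1.1,0,0],[4.0,-6.5,-2.8,0,0],[4.0,-10.5,-4.6,0,0],[4.0,-14.1,-6.1,0,0],[4.0,-14.1,-6.1,0,0]],
  ],
)

```text
t: 15.15
tool_pos: [0.6148, 0.0316, 0.1481]
tool_rot: [-0.004, -3.141, 0.001]
contact_force: [-0.2, -0.3, -3.0]
opening: 0.0472
grip_force: 41.7
```

Emit:
servo_tool(
  increments=[
    [[4.0,0,0,2.0,0],[4.0,0,0,4.5,0],[4.0,0,0,7.0,0],[4.0,0,0,7.5,0],[4.0,0,0,7.5,0]],
  ],
)

```text
t: 15.65
tool_pos: [0.6104, 0.034, 0.0731]
tool_rot: [0.0, -3.137, -0.001]
contact_force: [0.3, -0.1, -2.2]
opening: 0.0471
grip_force: 41.7
```

Emit:
servo_tool(
  increments=[
    [[4.0,0,0,0,0],[4.0,0,0,0,0]],
  ],
)

```text
t: 15.85
tool_pos: [0.6136, 0.0337, 0.0772]
tool_rot: [-0.0, 3.139, -0.0]
contact_force: [-0.3, 0.5, -1.8]
opening: 0.0471
grip_force: 41.7
```

Settled on target. I'll go down in small steps.

Emit:
servo_tool(
  increments=[
    [[4.0,0,0,0.7,0],[4.0,0,0,1.4,0],[4.0,0,0,1.7,0],[4.0,0,0,1.7,0],[4.0,0,0,1.7,0]],
  ],
)

```text
t: 16.35
tool_pos: [0.6124, 0.0336, 0.0581]
tool_rot: [-0.0, -3.141, -0.0]
contact_force: [-0.8, 0.5, -1.1]
opening: 0.0471
grip_force: 41.9
```

Emit:
servo_tool(
  increments=[
    [[4.0,0,0,0.15,0],[4.0,0,0,0.15,0],[4.0,0,0,0.15,0]],
  ],
)

```text
t: 16.65
tool_pos: [0.6127, 0.0336, 0.0572]
tool_rot: [0.0, 3.141, -0.0]
contact_force: [-1.8, 0.1, 1.0]
opening: 0.0469
grip_force: 41.9
```

Contact at about 3 N, so I'll release.

Emit:
servo_tool(
  increments=[
    [[5.2,0,0,0,0],[5.6,0,0,0,0],[6.2,0,0,0,0],[6.4,0,0,0,0]],
  ],
)

```text
t: 17.05
tool_pos: [0.6125, 0.0336, 0.0568]
tool_rot: [0.0, 3.141, 0.0]
contact_force: [-0.9, 1.0, -0.0]
opening: 0.0639
grip_force: 0.0
```

Emit:
servo_tool(
  increments=[
    [[6.4,0,0,-1.5,0],[6.4,0,0,-5.0,0],[6.4,0,0,-9.0,0],[6.4,0,0,-9.0,0],[6.4,0,0,-9.0,0]],
  ],
)

```text
t: 17.55
tool_pos: [0.6137, 0.0336, 0.1497]
tool_rot: [0.0, 3.137, -0.0]
contact_force: [-0.4, 0.1, -0.2]
opening: 0.0638
grip_force: 0.0
```

```bash
python3 chk.py .614 .0338 .077
```

```text
[0.61373971 0.03355799 0.14971195] [283.9 231.9] [281.7 228.8  56.6  61.5] [0.6116 0.0322 0.077 ]
[0.61373971 0.03355799 0.14971195] [283.9 231.9] [281.8 228.5  57.4  61.8] [0.6114 0.0322 0.077 ]
```

Emit:
servo_tool(
  increments=[
    [[7.5,3.6,-3.0,0,0],[8.5,7.2,-5.9,0,0],[8.5,10.8,-8.9,0,0],[8.5,14.4,-11.8,0,0],[8.5,17.0,-14.0,0,0]],
  ],
)

```text
t: 18.1
tool_pos: [0.4393, -0.1068, 0.1447]
tool_rot: [-0.001, -3.138, -0.002]
contact_force: [0.3, 0.3, 1.1]
opening: 0.085
grip_force: 0.0
```

Emit:
servo_tool(
  increments=[
    [[8.5,0,0,0,0],[8.5,0,0,0,0],[8.5,0,0,0,0]],
  ],
)

```text
t: 18.4
tool_pos: [0.4425, -0.1059, 0.1462]
tool_rot: [0.0, -3.141, -0.001]
contact_force: [-0.1, 0.6, -0.1]
opening: 0.0852
grip_force: 0.0
```

```bash
python3 look.py .442 -.1065 .062 12 338 246
```

```text
tcp [ 0.44249581 -0.10586266  0.14621057] [ 0.44275438 -0.10573834  0.14640017] pred [282.58144394 225.60177672] ell [281.5 225.4   5.3   9. ] [337.8 245.6  20.8  21.6]
tri (array([ 0.44203543, -0.10707061,  0.06127311]), np.float64(0.0005388500626680123)) plane [ 0.44185658 -0.10732006  0.062     ]
```

The wrist blob is only a fragment, so I'll refit it with a wider tolerance.

Run:
```python
from h import *;from station import ctrl
w=wrist(ctrl);g=cv2.GaussianBlur(w['img'],(5,5),0)
for t in (18,25,35):
    e=ell(g,281,225,t);print(np.round(e[0]+e[1],1),plane(w,*e[0],.062),w['pos'])
```

```text
[279.7 222.1  56.9  61.7] [ 0.43948326 -0.10859828  0.062     ] [ 0.44275438 -0.10573834  0.14640017]
[279.7 222.2  57.4  62.3] [ 0.43952472 -0.10858743  0.062     ] [ 0.44275438 -0.10573834  0.14640017]
[279.7 222.2  57.9  62.9] [ 0.43953671 -0.10857864  0.062     ] [ 0.44275438 -0.10573834  0.14640017]
```

Emit:
servo_tool(
  increments=[
    [[8.5,0.2,-0.2,2.5,0],[8.5,0.2,-0.2,6.0,0],[8.5,0.2,-0.2,9.0,0],[8.5,0.2,-0.2,10.6,0],[8.5,0.2,-0.2,10.6,0]],
  ],
)

```text
t: 19.0
tool_pos: [0.4385, -0.1068, 0.0378]
tool_rot: [0.002, -3.135, -0.004]
contact_force: [-0.3, 0.4, 0.3]
opening: 0.0849
grip_force: 0.0
```

Emit:
servo_tool(
  increments=[
    [[4.0,0,0,0,0],[4.0,0,0,0,0],[4.0,0,0,0,0],[4.0,0,0,0,0],[4.0,0,0,0,0]],
  ],
)

```text
t: 19.5
tool_pos: [0.4419, -0.1088, 0.0426]
tool_rot: [0.0, 3.138, -0.001]
contact_force: [-0.4, 0.5, 5.6]
opening: 0.0468
grip_force: 41.7
```

Emit:
servo_tool(
  increments=[
    [[4.0,0,0,-1.5,0],[4.0,0,0,-4.0,0],[4.0,0,0,-7.0,0],[4.0,0,0,-10.0,0],[4.0,0,0,-11.5,0]],
  ],
)

```text
t: 20.0
tool_pos: [0.4412, -0.1088, 0.1585]
tool_rot: [0.0, 3.138, -0.003]
contact_force: [-0.1, 0.1, -1.4]
opening: 0.0471
grip_force: 41.5
```

Emit:
servo_tool(
  increments=[
    [[4.0,-1.4,1.9,0,0],[4.0,-4.0,5.3,0,0],[4.0,-6.7,8.9,0,0],[4.0,-9.4,12.5,0,0],[4.0,-12.1,16.0,0,0]],
  ],
)

```text
t: 20.5
tool_pos: [0.5618, 0.0531, 0.1553]
tool_rot: [-0.0, -3.141, 0.001]
contact_force: [1.3, -0.2, -1.3]
opening: 0.0471
grip_force: 41.7
```

Emit:
servo_tool(
  increments=[
    [[4.0,-2.7,3.6,0,0],[4.0,-5.4,7.2,0,0],[4.0,-5.4,7.2,0,0],[4.0,-5.4,7.2,0,0]],
  ],
)

```text
t: 20.9
tool_pos: [0.615, 0.1242, 0.1547]
tool_rot: [0.002, -3.14, 0.001]
contact_force: [0.0, 0.3, -2.2]
opening: 0.0473
grip_force: 41.9
```

Emit:
servo_tool(
  increments=[
    [[4.0,0,0,2.5,0],[4.0,0,0,5.0,0],[4.0,0,0,7.5,0],[4.0,0,0,7.5,0],[4.0,0,0,7.5,0]],
  ],
)

```text
t: 21.4
tool_pos: [0.6146, 0.1227, 0.0806]
tool_rot: [-0.002, -3.14, 0.001]
contact_force: [0.4, -0.4, -1.8]
opening: 0.0471
grip_force: 41.9
```

Emit:
servo_tool(
  increments=[
    [[4.0,0,0,0,0],[4.0,0,0,0,0]],
  ],
)

```text
t: 21.6
tool_pos: [0.6167, 0.1235, 0.0831]
tool_rot: [0.001, 3.138, 0.0]
contact_force: [-0.2, -0.2, -2.1]
opening: 0.0471
grip_force: 41.9
```

Emit:
servo_tool(
  increments=[
    [[4.0,-0.1,0,0.8,0],[4.0,-0.1,0,1.6,0],[4.0,-0.1,0,2.2,0],[4.0,-0.1,0,2.2,0],[4.0,-0.1,0,2.2,0]],
  ],
)

```text
t: 22.1
tool_pos: [0.6162, 0.1236, 0.0582]
tool_rot: [-0.0, -3.141, 0.0]
contact_force: [-0.5, -0.3, -2.1]
opening: 0.0473
grip_force: 42.3
```

Emit:
servo_tool(
  increments=[
    [[4.0,0,0,0.15,0],[4.0,0,0,0.15,0],[4.0,0,0,0.15,0]],
  ],
)

```text
t: 22.4
tool_pos: [0.6166, 0.1236, 0.0576]
tool_rot: [0.0, 3.141, 0.0]
contact_force: [-0.3, -1.1, 0.4]
opening: 0.0469
grip_force: 42.6
```

Touching the mark. I'll release and back well away.

Emit:
servo_tool(
  increments=[
    [[5.2,0,0,0,0],[5.6,0,0,0,0],[6.2,0,0,0,0],[6.4,0,0,0,0]],
  ],
)

```text
t: 22.8
tool_pos: [0.6165, 0.1236, 0.0573]
tool_rot: [0.0, 3.141, -0.0]
contact_force: [-0.6, 0.5, 0.1]
opening: 0.0643
grip_force: 0.0
```

Emit:
servo_tool(
  increments=[
    [[6.4,0,0,-1.5,0],[6.4,0,0,-5.0,0],[6.4,0,0,-9.0,0],[6.4,3.5,0,-12.0,0],[6.4,8.0,0,-14.0,0]],
  ],
)

```text
t: 23.3
tool_pos: [0.538, 0.1236, 0.2022]
tool_rot: [0.001, 3.135, 0.001]
contact_force: [-0.8, -0.4, 1.0]
opening: 0.064
grip_force: 0.0
```

Emit:
servo_tool(
  increments=[
    [[6.4,4.0,0,0,0],[6.4,8.0,0,0,0],[6.4,12.0,0,0,0],[6.4,12.0,0,0,0],[6.4,12.0,0,0,0]],
  ],
)

```text
t: 23.8
tool_pos: [0.4165, 0.1238, 0.1986]
tool_rot: [-0.0, 3.138, 0.0]
contact_force: [0.4, 0.7, -0.1]
opening: 0.064
grip_force: 0.0
```

Run:
```python
from h import *;from station import ctrl
T=ctrl.get_image('top');S=ctrl.get_image('scene')
for n,p in(('navy/a',(.617,.1238)),('blue/b',(.614,.0338)),('sky/c',(.6112,-.056)),('pale/d',(.6083,-.1455))):
    q=proj(T,(*p,.077));e=ell(cv2.GaussianBlur(T['img'],(3,3),0),int(q[0]),int(q[1]),20)
    print(n,np.round(e[0]+e[1],1),(plane(T,*e[0],.077)[:2]-p).round(4))
a=cv2.resize(T['img'][130:260,165:415],None,fx=3,fy=2.2);b=cv2.resize(S['img'][170:290,140:410],(750,310))
cv2.imwrite('pics/end.png',np.vstack([a,b])[:,:,::-1])
```

```text
navy/a [230.2 165.7  19.4  22. ] [-0.0035 -0.0035]
blue/b [270.9 166.5  19.3  20.1] [-0.0033 -0.0009]
sky/c [312.2 166.6  19.7  20.8] [-0.0016  0.0007]
pale/d [353.9 167.   19.4  23.6] [-0.0004  0.0014]
```

View pics/end.png

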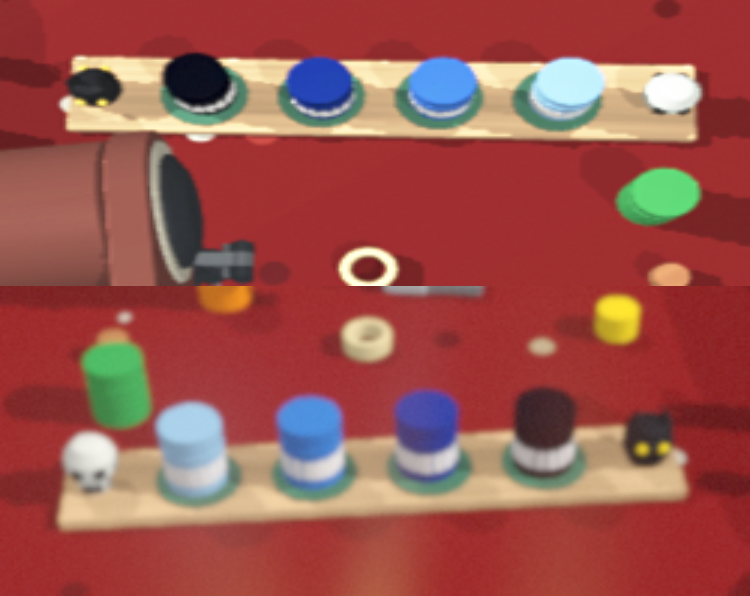

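The final views show navy, blue, sky and pale upright in order from the cat to the skull. Each is centred on its own mark to within a few mm, and the robot is clear of them.

```bash
python3 -c "
from station import ctrl
print(ctrl.finish_job())"
```

```text
the job is handed in; nothing more can be done
None
```

The four jars stand upright and released on their marks, navy by the cat, then blue, sky and pale by the skull, each within about 5 mm of its mark's centre; the job was handed in at about 24 s of the 91 s allowed.

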